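Let down the leak-test bench and take off the test cap

TASK

The leak test is over: first turn the bar knob of the pressure setter until its pointer stands on the long zero mark of the scale and leave it there, and only then unscrew the tight round cap from the hexagonal test piece (anticlockwise seen from above; the hexagonal nest keeps the piece from turning). Stop turning when the threads let go and lift the cap straight off, without pulling the piece up out of its nest. Finish while still holding the cap in the gripper, level and about 2 to 3 cm clear above the mouth it came from, and do not disturb the other fittings on the bench.

Things in the scene. Friction and masses are not known exactly. Their poses are not given: they have to be found in the camera images.
- knob (a joint): Angle of the setter's bar knob and pointer, rad: 0 = pointer on the long thick zero mark; grows clockwise seen from above; starts between 0.6 and 1.35, so turn it anticlockwise by its reading. Travel -0.6 to 1.65; zero is not an end stop. Stays where it is left (friction about 0.06 N m).
- knob_grip (a point): Point on the knob's upright axis, 58 mm above the bench; turns with the knob. Its x axis runs along the bar towards the pointer's tip. The bar is black, 42 mm long, 12 mm thick, 36 to 72 mm above the bench, on a disc of 20 mm radius (top 36 mm up). The pointer, a thin dark strip just over the scale, reaches 51 mm from the axis.
- setter: Pressure setter: grey block 150 mm square bolted to the bench, with a white round scale on top (138 mm diameter, 30 mm above the bench), black marks 0.15 rad apart, the zero mark longer and thicker and lying along this body's x axis. Origin on the bench under the knob's axis.
- cap_mid (a point): Centre of the knurled round steel cap, half-way up: diameter 52 mm, height 26 mm, 0.1 to 0.21 kg, z up; starts 87 mm above the bench, screwed on the test piece. Its x axis is the short dark line on its top. A stiff seal, sprung upwards (about 20 N), makes it tight: about 0.5 to 1 N m. It climbs 3 mm while unscrewing but may be turned at constant height; once free the spring lifts it.
- cap_mark (a point): Outer half of the short dark line on the cap's top, 20 mm from the cap's axis along the cap's x axis, on the top face: shows how far the cap has been turned.
- piece_mouth (a point): Centre of the test piece's mouth (top of the seal in its neck, 92 mm above the bench), z up; 5 mm above the screwed-on cap's centre. Angle of the cap's x axis anticlockwise from this x axis: 0 to 0.03 rad at the start; threads let go at 1.0; it lifts off straight between 1.05 and 1.55; at 1.63 it meets the next threads (do not force). So turn 1.35 rad (77 degrees): slip and play may take 0.2.
- piece: The test piece, light metal, 0.68 to 0.96 kg: hexagon 46 mm across flats, 50 mm high (its top 62 mm above the bench, 12 mm below the cap's rim), above it a neck 25 mm high, 42 mm over the threads. Loose in the nest, which stops it turning beyond 0.08 rad of play but not being lifted. Cap off, a seal disc stands up to 8 mm above the mouth. Origin at its foot, 12 mm above the bench.
- nest: Dark steel plate 120 mm square, 12 mm thick, bolted to the bench, with a hexagonal collar 34 mm high (from the bench) around the foot of the test piece; collar about 66 mm over corners. Origin at the centre of its underside, on the bench.
- coupling: Loose bystander: plain light-metal sleeve, 48 mm diameter, 50 mm high, standing between the setter and the nest. Origin at its foot.
- socket_dark: Loose bystander: dark sleeve, 60 mm diameter, 58 mm high. Origin at its foot.
- elbow: Loose bystander: elbow fitting, legs 50 mm long, 48 mm high, lying. Origin on the bench under its corner.
- tee: Loose bystander: tee fitting 90 mm long, 42 mm high, lying. Origin on the bench under its middle.
- bush: Loose bystander: rust-brown hexagonal bush, 44 mm across flats, 32 mm high. Origin at its foot.
- plug: Loose bystander: dark hexagon-headed plug, 36 mm wide, 28 mm high. Origin at its foot.
- wrench: Loose bystander: wrench lying flat beyond the work. Origin on the bench under its middle.
Things that resemble listed ones, but are neither listed nor needed, are in the scene too. There is more than one size of the setter; the job needs the largest. What is shaped like the nest but blue is not meant.

How it is judged:
By the outcome, as a careful person would: the job done as asked, in the order asked, and still so for the second after the job is handed in, while the arm keeps its last pose, push and grip.
It also fails if it takes over 48 s, if anything falls off the work surface, if the arm or the gripper's body presses on something with over 40 N, if the wrist force passes 120 N, or if a joint passes its speed limit or range.

ROBOT

A 6-joint arm with a two-finger parallel gripper is mounted at the origin on the work surface. World frame = base frame: x ahead of the robot, y to its left, z up, the work surface at z = 0. Lengths are in m, angles in rad, forces in N, time in s.
With the tool pointing down it reaches from about 0.35 to 0.725 m from the base axis. Payload 6 kg.
Tool frame: the origin (TCP) lies midway between the tips of the shut fingers; the grasp point (between the pads) lies 19 mm behind it; z points along the fingers, y is the line along which they close (so a half turn about z gives the same grasp; the last joint's range is limited). The gripper opens to 85 mm and grips with 20 to 120 N. Pads are 22 mm wide; open, the fingers measure 114 mm over their backs; the gripper's body (76 mm by 85 mm) begins 54 mm behind the grasp point. The pads swing forward as they close: fully open they stand 13 mm farther back than shut.
Start: joints at [1.493, 0.04, 0.085, 0, -1.615, -0.334], TCP at [0.24, 0.55, 0.204] pointing down, gripper open.
Joint ranges: [-2.56, 2.56], [-1.29, 2.01], [-1.08, 1.49], [-3.29, 1.98], [-2.81, -0.18], [-2.99, 2.99]. Speed limits (rad/s): [2.57, 2.57, 3.01, 3.14, 3.14, 3.14].

INTERFACE

Orientations are given as a rotation vector (axis times angle).
In Python, from cell import r gives the robot as it stands.
- The arm moves only by the shell command python3 -m crank 'ROWS' [FORCE]. ROWS is JSON, a list of rows, each an object of numbers: "x", "y", "z": the shift along the tool's x, y, z in m; "spin": the turn about the tool's z in rad; "fingers": the opening, from 0 (shut) to 1 (fully open). In form: [{"x": .., "y": .., "z": .., "spin": .., "fingers": ..}, ...]. A call has 1 to 5 rows; each row shifts and turns the commanded pose from where the row before left it, along the tool's axes as they then stand; what a row does not reach is not made up. A row lasts 1/10 s, in which the tool goes at most 50 mm and 8.59 degrees, less where a joint would pass 70% of its speed; a pose out of reach is approached as far as the arm can. A call is refused whole if a number of a shift passes 0.05 or a number of a turn 0.15, either way. A call with a gripper value outside its range is refused whole. The fingers move at their own pace and stop on an object; FORCE is the grip in N (left out, the last holds). Time passes only in rows, so rows that do not move let the fingers close. It gives the time, the measured TCP pose, the force, the opening and the grip force at its end, in the units of the state.
- r.get_state(): the state, without advancing time (a new reading comes with each control period).
- r.get_image(name): name is "side" or "top"; returns a dict with "color" (480x640x3 uint8, red, green, blue), "mtx" (3x3 intrinsics, pixels), "origin" and "rotation" of the camera in the world. Camera axes: x right, y up, looking along -z (the intrinsics and any distortion apply to the point x, -y, -z); pixel columns grow to the right and rows downward; lengths in m; the calibration is good to about 2 mm. A picture is of the moment at which its call begins. There is no depth.
- r.finish_job(): hands the job in; it is judged then, once.
Trained networks look in the newest picture that a camera, given by its name, has taken for a name from the list of things; names that differ only in an ending like _2 or _b are one class to them, and where a whole thing is asked for, a point or a joint stands for the part that bears it (a point fixed in the world has none). Each returns a list of dicts, best first, with "p" (0 to 1); they miss things now and then, are a little off and sometimes report something else, mostly with a low value. They report only what shows in the picture. A call takes as long as a camera call. They do not tell look-alikes from the thing itself.
- r.recognise(name, camera): "at" ([column, row] in pixels, amid what is visible of it).
- r.trace(name, camera): "mask" (480x640 bool, what is visible of it) and "at" ([column, row] in pixels, amid what is visible of it).
- r.landmark_of(name, camera): "at" ([column, row] in pixels: a listed point, or the origin of a listed thing).
The state is a dict: "time": time; "q": joint angles; "joint_vel": joint speeds; "tau": joint torques, N m; "eef_pos": TCP position; "tool_rot": TCP orientation; "ft_force": force on the tool from outside, world axes, zero at the start; "torque": the same for the moment, N m; "gripper_width": opening from 0.0 (shut) to 1.0 (fully open); "grip_force": force on a finger pad.
Only numpy, scipy, OpenCV 4.12 (cv2) and the standard library are available. Lean on these libraries where they do the work, as an engineer would, in place of code of your own. Each camera call takes 0.05 s, during which the arm holds its last target. There are 200 camera calls.

## Working session

There is one attempt and no reset: what is moved stays moved. The work goes in short steps, Python scripts to look and compute and a shell command to move; the robot and the scene stay as the last step left them, time stands still between calls to the robot, and variables do not carry over. Pictures are saved under pics/ and viewed, at most 14 in all, crops included, and the job is handed in when it is done.

```bash
ls; mkdir -p pics
cat > h.py <<'E'
import numpy as np, cv2
from cell import r
from scipy.spatial.transform import Rotation as R
def ray(im,uv):
    u,v=uv; K=np.array(im["mtx"]); Rm=np.array(im["rotation"]); 
    d=np.linalg.inv(K)@np.array([u,v,1.0]); d=np.array([d[0],-d[1],-d[2]])
    return np.array(im["origin"]), (Rm if Rm.shape==(3,3) else R.from_rotvec(Rm).as_matrix())@d
def atz(im,uv,z):
    o,d=ray(im,uv); return o+d*(z-o[2])/d[2]
def save(im,name,crop=None,s=1):
    c=im["color"]
    if crop: c=c[crop[1]:crop[3],crop[0]:crop[2]]
    cv2.imwrite("pics/"+name,cv2.resize(c[:,:,::-1],None,fx=s,fy=s,interpolation=cv2.INTER_CUBIC))
E
python3 - <<'E'
from h import *
H={"knob_grip":.058,"setter":0.0,"cap_mid":.087,"cap_mark":.1,"piece_mouth":.092,"nest":0,"coupling":0}
s=r.get_state(); print(s)
for c in ("top","side"):
    im=r.get_image(c); save(im,c+"0.png"); print(c,im["origin"],im["rotation"],{k:(v if k!="color" else 0) for k,v in im.items() if k in("mtx","dist")},list(im))
    for n,z in H.items():
        for d in r.landmark_of(n,c)[:4]: print(n,np.round(d["at"],1),round(d["p"],2),np.round(atz(im,d["at"],z),4))
E
```

```text
pics
{'time': 0.0, 'q': array([ 1.49274797e+00,  4.08615090e-02,  8.37939445e-02, -4.92498223e-04,
       -1.61551571e+00, -3.33695114e-01]), 'joint_vel': array([ 0.00029957,  0.00118321, -0.00016776,  0.00083293, -0.00115451,
       -0.00105863]), 'tau': array([-1.56623926e-03, -3.68202424e+01,  3.47414589e+01,  6.93225190e+00,
       -5.40187990e-03, -7.98806695e-06]), 'eef_pos': array([0.23989263, 0.54953186, 0.20273583]), 'tool_rot': array([ 3.07346269e+00, -6.41797850e-01, -4.08513127e-04]), 'ft_force': array([-0.24779445, -0.99713608,  0.18865523]), 'torque': array([ 0.03749507, -0.00096228, -0.0102993 ]), 'grip_force': 0.0, 'gripper_width': 0.995172522407608}
top [0.21885281 0.01114162 1.57183503] [ 0.17121801 -0.17109239 -1.61237857] {'mtx': array([[623.46607279,   0.        , 323.73721029],
       [  0.        , 623.46607279, 246.63367741],
       [  0.        ,   0.        ,   1.        ]])} ['color', 'mtx', 'origin', 'rotation']
knob_grip [405.6 236.4] 0.63 [ 0.5679 -0.2019  0.058 ]
knob_grip [365.  322.7] 0.62 [ 0.3586 -0.0875  0.058 ]
knob_grip [482.7 228.6] 0.5 [ 0.5784
[... 886 characters left out ...]
282.9] 0.68 [ 0.5655 -0.2019  0.058 ]
knob_grip [281.4 314.6] 0.62 [ 0.348  -0.1081  0.058 ]
knob_grip [460.7 343.2] 0.5 [ 0.553  -0.4021  0.058 ]
setter [457.8 354.2] 0.9 [ 0.5673 -0.3991  0.    ]
setter [284.9 327. ] 0.76 [ 0.3587 -0.1038 -0.    ]
setter [382.1 298. ] 0.72 [ 0.567  -0.1968  0.    ]
cap_mid [246.4 201.6] 0.75 [0.4979 0.1849 0.087 ]
cap_mark [252.7 194.5] 0.64 [0.5167 0.1823 0.1   ]
piece_mouth [247.5 201.9] 0.8 [0.4958 0.1775 0.092 ]
nest [253.  225.9] 0.85 [0.5082 0.1828 0.    ]
nest [171.8 260.4] 0.56 [0.2935 0.2255 0.    ]
coupling [284.9 268.1] 0.65 [0.4706 0.0203 0.    ]
coupling [297. 176.] 0.56 [0.7266 0.2533 0.    ]
coupling [350.  223.6] 0.53 [0.6918 0.0173 0.    ]
```

View pics/top0.png

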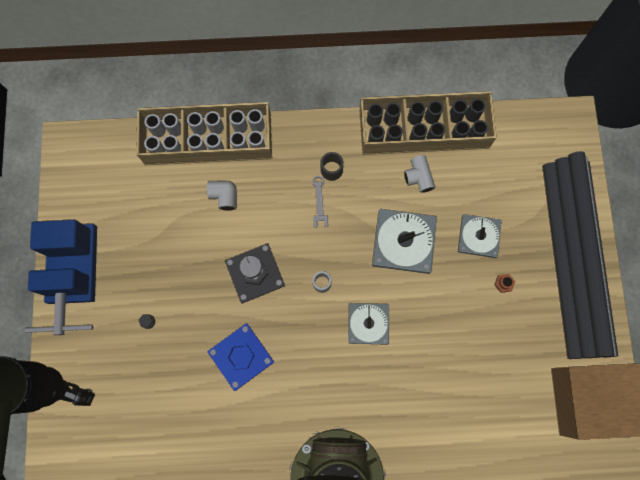

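View pics/side0.png

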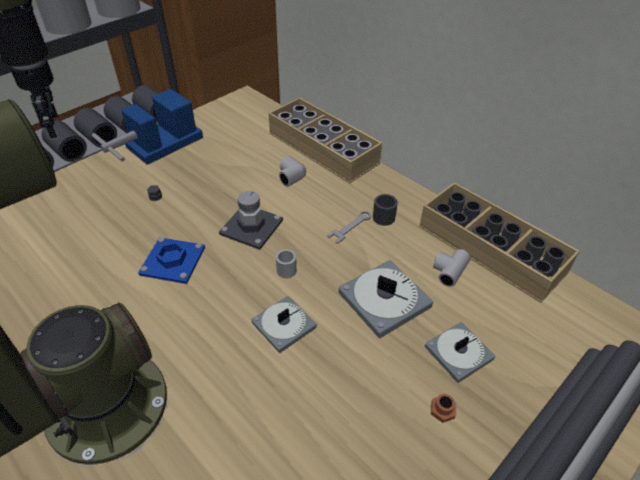

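The top view shows three setters, at (405,240), (481,236) and (369,324). The one at (405,240) is the largest. The real nest, dark with the cap on it, is at (254,270); the blue one at (240,356) is not meant. Next is an enlarged rectified crop to confirm the setter and read its zero mark and pointer.

```bash
cat >> h.py <<'E'
def proj(im,P):
    Rm=np.array(im["rotation"]); Rm=Rm if Rm.shape==(3,3) else R.from_rotvec(Rm).as_matrix()
    c=(np.atleast_2d(P)-np.array(im["origin"]))@Rm; K=np.array(im["mtx"])
    p=np.c_[c[:,0]/-c[:,2],-c[:,1]/-c[:,2]]; return p*[K[0,0],K[1,1]]+K[:2,2]
def ortho(im,cx,cy,z,half=.09,n=400):
    # rows: down = -x world; cols: right = -y world (view from above, x up)
    g=np.array([[cx+half,cy+half],[cx+half,cy-half],[cx-half,cy-half],[cx-half,cy+half]])
    src=proj(im,np.c_[g,np.full(4,z)]).astype(np.float32)
    M=cv2.getPerspectiveTransform(src,np.float32([[0,0],[n,0],[n,n],[0,n]]))
    return cv2.warpPerspective(im["color"],M,(n,n),flags=cv2.INTER_CUBIC)
E
python3 - <<'E'
from h import *
t=r.get_image("top"); s=r.get_image("side")
row=lambda cx,cy,z,h:np.hstack([ortho(t,cx,cy,z,h),ortho(s,cx,cy,z,h)])
cv2.imwrite("pics/orth.png",cv2.resize(row(.568,-.2,.03,.08),(800,400))[:,:,::-1])
cv2.imwrite("pics/orthcap.png",row(.499,.184,.1,.06)[:,:,::-1])
# scale centre & size by white
for nm,im in(("top",t),("side",s)):
    o=ortho(im,.568,-.2,.03,.08,800); g=cv2.cvtColor(o,cv2.COLOR_RGB2HSV)
    m=((g[:,:,1]<40)&(g[:,:,2]>170)).astype(np.uint8)
    n,l,st,ce=cv2.connectedComponentsWithStats(m); k=1+st[1:,4].argmax()
    pts=np.argwhere(l==k)[:,::-1].astype(np.int32); hull=cv2.convexHull(pts); e=cv2.fitEllipse(hull)
    print(nm,"scale centre",.568+.08-e[0][1]*.0002,-.2+.08-e[0][0]*.0002,"diam",np.array(e[1])*.0002)
    for nme in("cap_mid","knob_grip"):
        for d in r.trace(nme,nm)[:3]:
            print(nme,d["at"],d["p"],d["mask"].sum())
E
```

```text
top scale centre 0.567443878173828 -0.2033634948730469 diam [0.13687927 0.13706379]
cap_mid [251.0, 268.0] 0.73 377
knob_grip [250.6, 268.2] 0.72 378
knob_grip [403.5, 238.2] 0.69 190
knob_grip [481.8, 232.3] 0.64 72
side scale centre 0.5653717712402343 -0.20356621704101563 diam [0.13514609 0.13555645]
cap_mid [247.5, 201.2] 0.75 392
knob_grip [386.8, 288.1] 0.83 386
knob_grip [249.0, 199.4] 0.74 356
knob_grip [380.7, 297.9] 0.71 4083
```

View pics/orth.png

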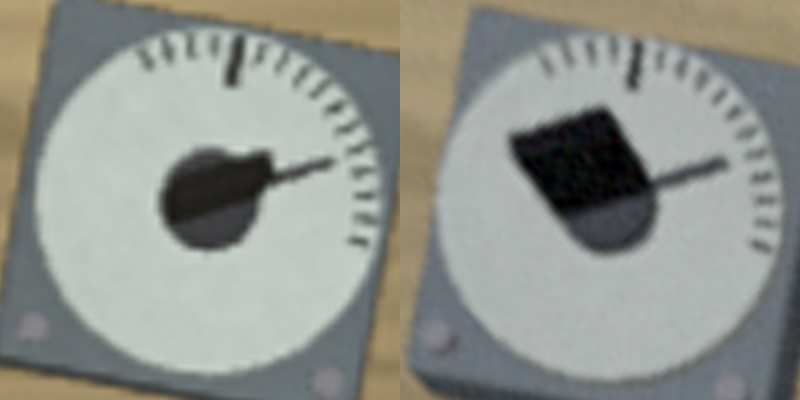

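View pics/orthcap.png

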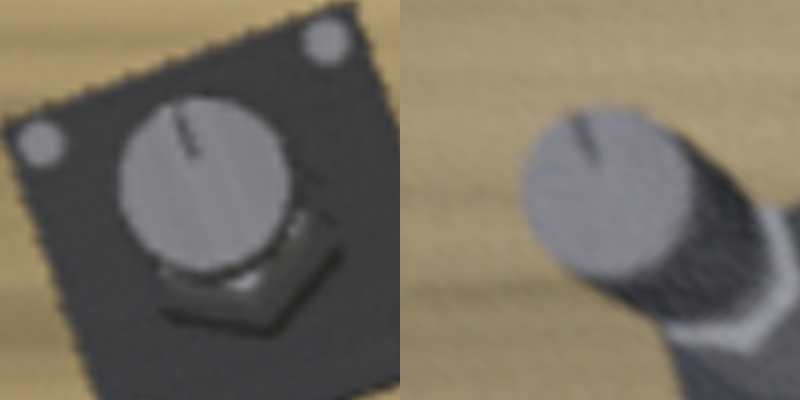

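The left crop confirms the largest setter: 137 mm scale, axis at ortho pixel (208,201), zero mark at about (235,60), pointer tip at (333,161). The pointer is roughly 1.07 rad clockwise of zero. The cap centre is near (0.503, 0.182), with its mark at a yaw of about 0.35. I'll refine the angles while starting the move.

```bash
cat > ang.py <<'E'
from h import *
def prof(im,cx,cy,z,r0,r1):
    a=np.arange(-1.2,2.2,.005); rr=np.linspace(r0,r1,12); A,Q=np.meshgrid(a,rr)   # a clockwise from world x
    P=np.c_[(cx+Q*np.cos(A)).ravel(),(cy-Q*np.sin(A)).ravel(),np.full(A.size,z)]
    p=proj(im,P).astype(np.float32); g=cv2.cvtColor(im["color"],cv2.COLOR_RGB2GRAY).astype(np.float32)
    return a,cv2.remap(g,p[:,0].reshape(A.shape),p[:,1].reshape(A.shape),cv2.INTER_CUBIC).mean(0)
def dark(a,v,lo,hi):
    m=(a>lo)&(a<hi); w=np.clip(np.median(v)-20-v,0,None)*m
    k=a[np.argmax(w)]; w=w*(abs(a-k)<.12); return (w*a).sum()/w.sum()
def centre(im,cx=.568,cy=-.2):
    g=cv2.cvtColor(ortho(im,cx,cy,.03,.08,800),cv2.COLOR_RGB2HSV); m=((g[:,:,1]<40)&(g[:,:,2]>(150))).astype(np.uint8)
    n,l,st,ce=cv2.connectedComponentsWithStats(m); k=1+st[1:,4].argmax()
    e=cv2.fitEllipse(cv2.convexHull(np.argwhere(l==k)[:,::-1].astype(np.int32)))
    return cx+.08-e[0][1]*.0002,cy+.08-e[0][0]*.0002
def read(im,lo=-.1,hi=1.9,c=None):
    c=c or centre(im)
    return c,dark(*prof(im,*c,.03,.05,.054),-.1,.5),dark(*prof(im,*c,.031,.036,.047),lo,hi)
if __name__=="__main__":
    for n in("top","side"):
        im=r.get_image(n); c,z,p=read(im); print(n,np.round(c,4),"zero",z,"ptr",p,"knob",p-z)
E
python3 ang.py
M='python3 -m crank'
for i in 1 2 3; do python3 -m crank '[{"x":0.035,"y":0.0325},{"x":0.035,"y":0.0325},{"x":0.035,"y":0.0325},{"x":0.035,"y":0.0325},{"x":0.035,"y":0.0325}]'; done
python3 -m crank '[{"x":0.035,"y":0.0325},{"x":0.035,"y":0.0325},{"spin":0.14},{"spin":0.14},{"spin":0.14}]'
python3 -m crank '[{"spin":0.14},{"spin":0.14},{"spin":0.14},{}]'
```

```text
top [ 0.5675 -0.2034] zero 0.18108767057599998 ptr 1.253545790150644 knob 1.0724581195746439
side [ 0.5658 -0.2034] zero 0.18633743489367408 ptr 1.2200602783633514 knob 1.0337228434696772validation failed for argument at $[0]...
validation failed for argument at $[0]...
validation failed for argument at $[0]...
validation failed for argument at $[0]...
validation failed for argument at $[0]...
```

The rows probably need all five fields, so I'll try one row first.

```bash
python3 -m crank '[{"x":0.035,"y":0.0325,"z":0,"spin":0,"fingers":1}]'
```

```text
time: 1.3
eef_pos: [0.2577, 0.5076, 0.2008]
tool_rot: [3.072, -0.637, -0.001]
ft_force: [0.4, -0.9, -0.9]
gripper_width: 1.002
grip_force: 0.0
```

```bash
python3 -m crank '[{"x":0.035,"y":0.0325,"z":0,"spin":0,"fingers":1},{"x":0.035,"y":0.0325,"z":0,"spin":0,"fingers":1},{"x":0.035,"y":0.0325,"z":0,"spin":0,"fingers":1},{"x":0.035,"y":0.0325,"z":0,"spin":0,"fingers":1},{"x":0.035,"y":0.0325,"z":0,"spin":0,"fingers":1}]' | sed -n 2,3p
python3 -m crank '[{"x":0.035,"y":0.0325,"z":0,"spin":0,"fingers":1},{"x":0.035,"y":0.0325,"z":0,"spin":0,"fingers":1},{"x":0.035,"y":0.0325,"z":0,"spin":0,"fingers":1},{"x":0.035,"y":0.0325,"z":0,"spin":0,"fingers":1},{"x":0.035,"y":0.0325,"z":0,"spin":0,"fingers":1}]' | sed -n 2,3p
python3 -m crank '[{"x":0.035,"y":0.0325,"z":0,"spin":0,"fingers":1},{"x":0.035,"y":0.0325,"z":0,"spin":0,"fingers":1},{"x":0.035,"y":0.0325,"z":0,"spin":0,"fingers":1},{"x":0.035,"y":0.0325,"z":0,"spin":0,"fingers":1},{"x":0.035,"y":0.0325,"z":0,"spin":0,"fingers":1}]' | sed -n 2,3p
python3 -m crank '[{"x":0.035,"y":0.0325,"z":0,"spin":0.14,"fingers":0.6},{"x":0,"y":0,"z":0,"spin":0.14,"fingers":0.6},{"x":0,"y":0,"z":0,"spin":0.14,"fingers":0.6},{"x":0,"y":0,"z":0,"spin":0.14,"fingers":0.6},{"x":0,"y":0,"z":0,"spin":0.14,"fingers":0.6}]' | sed -n 2,3p
python3 -m crank '[{"x":0,"y":0,"z":0,"spin":0.14,"fingers":0.6},{"x":0,"y":0,"z":0.03,"spin":0,"fingers":0.6},{"x":0,"y":0,"z":0,"spin":0,"fingers":0.6}]'
cat > goal.py <<'E'
# prints tool-frame shift & spin to a world goal: x y z yaw
import sys; from h import *
g=list(map(float,sys.argv[1:5])); s=r.get_state(); t=s["tool_rot"]; Rm=R.from_rotvec(t).as_matrix()
yaw=np.arctan2(Rm[1,0],Rm[0,0]); print("t",s["time"],"pos",np.round(s["eef_pos"],4),"yaw",round(yaw,4),"tilt",np.round(Rm[:,2],4),"q6",round(s["q"][5],3))
print("shift(tool)",np.round(Rm.T@(np.array(g[:3])-s["eef_pos"]),4),"spin",round(yaw-g[3],4))
E
python3 goal.py 0.5665 -0.2034 0.042 -1.24
```

```text
eef_pos: [0.3548, 0.2853, 0.2041]
tool_rot: [-3.075, 0.641, -0.001]
eef_pos: [0.4502, 0.0662, 0.2043]
tool_rot: [-3.074, 0.642, -0.002]
eef_pos: [0.5457, -0.153, 0.204]
tool_rot: [-3.075, 0.643, -0.001]
eef_pos: [0.5642, -0.1949, 0.2037]
tool_rot: [2.663, -1.666, -0.0]
time: 3.6
eef_pos: [0.5626, -0.1939, 0.1697]
tool_rot: [2.545, -1.839, -0.01]
ft_force: [-0.5, 0.1, -1.4]
gripper_width: 0.598
grip_force: 0.0
t 3.6 pos [ 0.5626 -0.1939  0.1697] yaw -1.2516 tilt [-0.0062  0.002  -1.    ] q6 0.316
shift(tool) [ 0.0108 -0.0014  0.1276] spin -0.0116
```

```bash
python3 -m crank '[{"x":0.011,"y":-0.0015,"z":0.04,"spin":-0.01,"fingers":0.6},{"x":0,"y":0,"z":0.04,"spin":0,"fingers":0.6},{"x":0,"y":0,"z":0,"spin":0,"fingers":0.6}]' |sed -n 2,4p
python3 goal.py 0.5665 -0.2034 0.042 -1.24; python3 -c "
from h import *
print(np.round(r.get_state()['q'],3)); im=r.get_image('side'); o=proj(im,[[.5665,-.2034,.06]])[0].astype(int); save(im,'k1.png',(o[0]-80,o[1]-80,o[0]+80,o[1]+60),4)"
```

```text
eef_pos: [0.5658, -0.2038, 0.0879]
tool_rot: [2.552, -1.826, -0.016]
ft_force: [-0.6, 0.1, -0.8]
t 3.9 pos [ 0.5658 -0.2038  0.0879] yaw -1.2421 tilt [-0.0104  0.0025 -0.9999] q6 0.344
shift(tool) [ 0.0001 -0.0012  0.0459] spin -0.0021
[-0.014  0.072 -0.093 -0.002 -1.417  0.344]
```

View pics/k1.png

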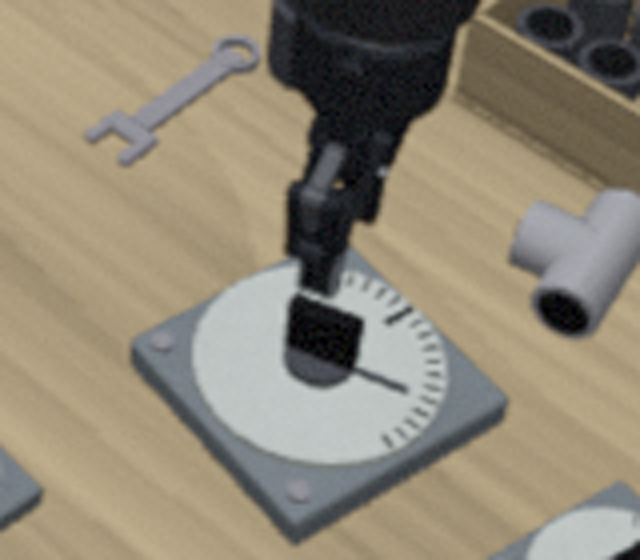

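The gripper is centred above the bar, with the fingers either side of the black bar at about crop (325,330). Descending and closing gently.

```bash
python3 -m crank '[{"x":0,"y":-0.001,"z":0.03,"spin":0,"fingers":0.6},{"x":0,"y":0,"z":0.014,"spin":0,"fingers":0.6},{"x":0,"y":0,"z":0,"spin":0,"fingers":0.6}]' 
python3 -m crank '[{"x":0,"y":0,"z":0,"spin":0,"fingers":0},{"x":0,"y":0,"z":0,"spin":0,"fingers":0},{"x":0,"y":0,"z":0,"spin":0,"fingers":0},{"x":0,"y":0,"z":0,"spin":0,"fingers":0},{"x":0,"y":0,"z":0,"spin":0,"fingers":0}]' 25
python3 goal.py 0.5665 -0.2034 0.042 -0.183
```

```text
time: 4.25
eef_pos: [0.5696, -0.2041, 0.0495]
tool_rot: [2.555, -1.827, -0.003]
ft_force: [0.4, -0.4, -0.4]
gripper_width: 0.605
grip_force: 0.0
time: 4.75
eef_pos: [0.5702, -0.2044, 0.0503]
tool_rot: [-2.555, 1.828, -0.001]
ft_force: [-0.8, -0.3, -0.1]
gripper_width: -0.002
grip_force: 0.0
t 4.75 pos [ 0.5702 -0.2044  0.0503] yaw -1.2418 tilt [ 5.e-04 -2.e-04 -1.e+00] q6 0.343
shift(tool) [-0.0021  0.0032  0.0083] spin -1.0588
```

```bash
python3 -c "
from h import *
im=r.get_image('side'); o=proj(im,[[.5665,-.2034,.06]])[0].astype(int); save(im,'k2.png',(o[0]-60,o[1]-60,o[0]+60,o[1]+45),5)
im=r.get_image('top'); 
s=r.get_state(); print(s['gripper_width'],s['grip_force'],s['eef_pos'],s['q'])"
```

```text
0.00028140353438356686 0.0 [ 0.5701014  -0.20433599  0.05002142] [-1.36068596e-02  9.11230461e-02 -1.42872616e-01  1.64882250e-04
 -1.33664407e+00  3.42548444e-01]
```

View pics/k2.png

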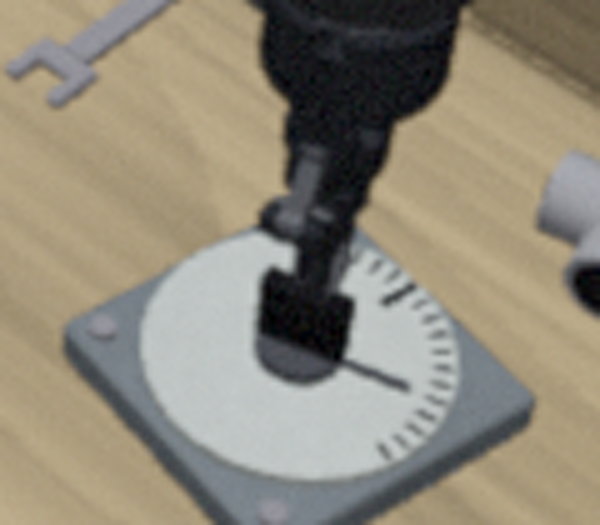

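```bash
python3 -c "
from h import *
im=r.get_image('side'); o=proj(im,[[.5665,-.2034,.06]])[0].astype(int)
n=np.array([-.946,-.325,0]);T=np.array([.5658,-.2038,.0879+.009])
k=lambda P,s,dx,dy:np.round((proj(im,P)-(o-[dx,dy]))*s)
print('k1 tips near/far',k([T+n*.0255,T-n*.0255,T],4,80,80))
b=np.array([np.cos(-1.24),np.sin(-1.24),0]);c=np.array([.5665,-.2034,.072])
cor=[c+sx*b*.021+sn*n*.006 for sx,sn in((-1,-1),(-1,1),(1,1),(1,-1))]
print('k1 bar top',k(cor,4,80,80)); print('k2 bar top',k(cor,5,60,60)); T=np.array([.5701,-.2043,.05]);print('k2 tcp, +20mm, +50',k([T,T+[0,0,.02],T+[0,0,.05]],5,60,60))
import cv2
im2=r.get_image('top'); o2=proj(im2,[[.5665,-.2034,.06]])[0].astype(int); a=im2['color'][o2[1]-50:o2[1]+50,o2[0]-50:o2[0]+50]; a=cv2.resize(a,(500,500),interpolation=cv2.INTER_CUBIC)
b2=cv2.resize(im['color'][o[1]-50:o[1]+50,o[0]-30:o[0]+30],(300,500),interpolation=cv2.INTER_CUBIC)
v=np.hstack([a,b2]).astype(float); v=255*(v/255)**.45; cv2.imwrite('pics/k3.png',v[:,:,::-1])
print('top tcp in k3',(proj(im2,[T,T+[0,0,.05],T+[0,0,.1]])-(o2-50))*5)
"
```

```text
k1 tips near/far [[313. 311.]
 [348. 245.]
 [331. 277.]]
k1 bar top [[294. 286.]
 [285. 301.]
 [359. 329.]
 [367. 313.]]
k2 bar top [[267. 258.]
 [256. 276.]
 [349. 311.]
 [359. 291.]]
k2 tcp, +20mm, +50 [[309. 314.]
 [314. 284.]
 [322. 237.]]
top tcp in k3 [[250.39787252 251.11409674]
 [263.13235888 227.32312879]
 [276.71568898 201.94632426]][ WARN:0@1.176] global loadsave.cpp:1063 imwrite_ Unsupported depth image for selected encoder is fallbacked to CV_8U.
```

View pics/k3.png

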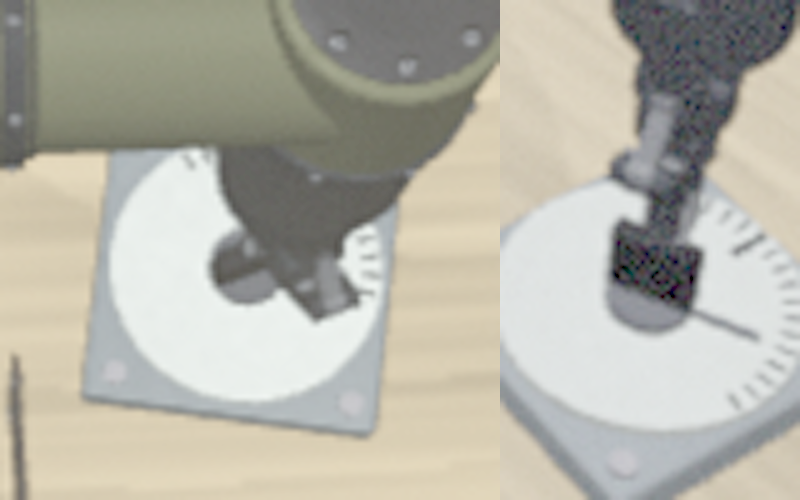

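The fingers shut with nothing between them. In both crops (tip at about k2 (320,285)) the shut tips sit at the bar's top edge, near z = 0.07, so the real tips are about 20 mm higher than the reported TCP. Horizontal position agrees. I'll open, go 18 mm lower while watching the force, and close again.

```bash
python3 -m crank '[{"x":0,"y":0.002,"z":0,"spin":0,"fingers":0.6},{"x":0,"y":0,"z":0,"spin":0,"fingers":0.6},{"x":0,"y":0,"z":0,"spin":0,"fingers":0.6},{"x":0,"y":0,"z":0,"spin":0,"fingers":0.6}]'
python3 -m crank '[{"x":0,"y":0,"z":0.009,"spin":0,"fingers":0.6},{"x":0,"y":0,"z":0.009,"spin":0,"fingers":0.6},{"x":0,"y":0,"z":0,"spin":0,"fingers":0.6}]'
python3 -m crank '[{"x":0,"y":0,"z":0,"spin":0,"fingers":0},{"x":0,"y":0,"z":0,"spin":0,"fingers":0},{"x":0,"y":0,"z":0,"spin":0,"fingers":0},{"x":0,"y":0,"z":0,"spin":0,"fingers":0}]' 25
```

```text
time: 5.35
eef_pos: [0.5682, -0.205, 0.0499]
tool_rot: [2.555, -1.828, 0.0]
ft_force: [-0.1, 1.0, -0.1]
gripper_width: 0.604
grip_force: 0.0
time: 5.65
eef_pos: [0.5668, -0.2046, 0.0293]
tool_rot: [2.554, -1.827, -0.005]
ft_force: [-0.5, -0.3, -0.3]
gripper_width: 0.601
grip_force: 0.0
time: 6.05
eef_pos: [0.5677, -0.2054, 0.0323]
tool_rot: [2.554, -1.827, -0.001]
ft_force: [-4.0, -1.4, 2.4]
gripper_width: 0.133
grip_force: 29.1
```

The bar is gripped (11 mm). Turning anticlockwise by about 1.0 rad, then checking the pointer.

```bash
python3 -m crank '[{"x":0,"y":0,"z":0,"spin":-0.14,"fingers":0},{"x":0,"y":0,"z":0,"spin":-0.14,"fingers":0},{"x":0,"y":0,"z":0,"spin":-0.14,"fingers":0},{"x":0,"y":0,"z":0,"spin":-0.14,"fingers":0},{"x":0,"y":0,"z":0,"spin":-0.14,"fingers":0}]'
python3 -m crank '[{"x":0,"y":0,"z":0,"spin":-0.14,"fingers":0},{"x":0,"y":0,"z":0,"spin":-0.14,"fingers":0},{"x":0,"y":0,"z":0,"spin":-0.04,"fingers":0},{"x":0,"y":0,"z":0,"spin":0,"fingers":0},{"x":0,"y":0,"z":0,"spin":0,"fingers":0}]'
python3 goal.py 0.5665 -0.2034 0.032 -0.183
python3 -c "
from ang import *
im=r.get_image('side')
c=(.5658,-.2034); _,z,p=read(im,-.1,.6,c); print(z,p)
a,v=prof(im,*c,.031,.036,.047); print(np.round(np.c_[a,v][200:380:6],2).tolist())
a=np.hstack([ortho(im,.568,-.2034,.03,.07),ortho(r.get_image('top'),.568,-.2034,.03,.07)]); cv2.imwrite('pics/k4.png',a[:,:,::-1])"
```

```text
time: 6.55
eef_pos: [0.5692, -0.2042, 0.0324]
tool_rot: [-3.028, 0.831, -0.003]
ft_force: [1.2, 3.8, 1.9]
gripper_width: 0.128
grip_force: 29.0
time: 7.05
eef_pos: [0.5695, -0.2034, 0.0323]
tool_rot: [-3.12, 0.346, -0.004]
ft_force: [1.7, 5.9, 0.9]
gripper_width: 0.127
grip_force: 29.0
t 7.05 pos [ 0.5695 -0.2034  0.0323] yaw -0.2208 tilt [ 0.003   0.0019 -1.    ] q6 1.364
shift(tool) [-0.003   0.0007  0.0003] spin -0.0378
-0.03965707847802979 -0.04981871576783828
[[-0.2, 27.35], [-0.17, 27.32], [-0.14, 23.66], [-0.11, 24.33], [-0.08, 34.45], [-0.05, 57.64], [-0.02, 92.6], [0.01, 132.6], [0.04, 168.46], [0.07, 187.73], [0.1, 181.95], [0.13, 150.69], [0.16, 110.22], [0.19, 86.14], [0.22, 95.6], [0.25, 130.45], [0.28, 169.11], [0.31, 192.79], [0.34, 199.0], [0.37, 197.7], [0.4, 196.41], [0.43, 195.43], [0.46, 194.92], [0.49, 194.92], [0.52, 195.23], [0.55, 195.5], [0.58, 195.27], [0.61, 194.81], [0.64, 194.75], [0.67, 195.01]]
```

View pics/k4.png

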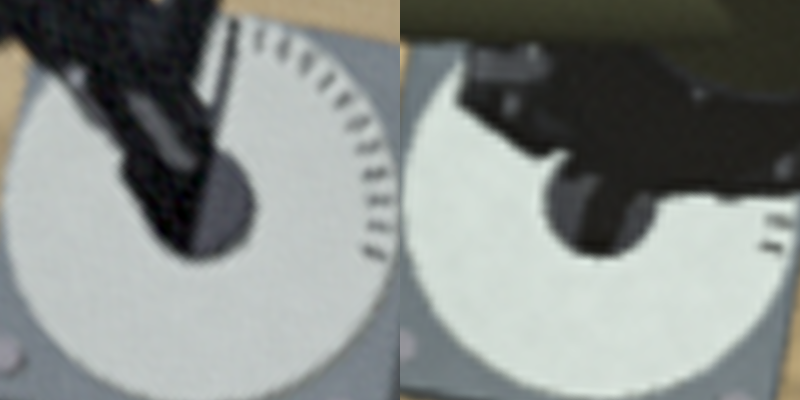

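The pointer (at k4 (224,85)) now runs into the zero mark at (236,30). Before correcting, I'll compute the remaining difference.

```bash
cat > chk.py <<'E'
from ang import *
def d(a,v):
    m=(a>.07)&(a<.33); w=np.clip(v[m].max()-25-v[m],0,None); return round((w*a[m]).sum()/w.sum(),4)
for n in ("side","top"):
    im=r.get_image(n)
    for c in ((.5658,-.2034),(.5675,-.2034)):
        print(n,"ptr",[d(*prof(im,*c,.031,q,q+.004)) for q in(.033,.037,.041,.045)],"zero",[d(*prof(im,*c,.03,q,q+.004)) for q in(.053,.057,.061,.064)])
E
python3 chk.py
```

```text
side ptr [np.float64(0.1685), np.float64(0.1963), np.float64(0.1996), np.float64(0.2008)] zero [np.float64(0.1914), np.float64(0.1843), np.float64(0.1822), np.float64(0.1505)]
side ptr [np.float64(0.1942), np.float64(0.2059), np.float64(0.208), np.float64(0.2089)] zero [np.float64(0.1934), np.float64(0.1847), np.float64(0.1662), np.float64(0.1171)]
top ptr [np.float64(nan), np.float64(nan), np.float64(nan), np.float64(nan)] zero [np.float64(nan), np.float64(nan), np.float64(nan), np.float64(nan)]
top ptr [np.float64(nan), np.float64(nan), np.float64(nan), np.float64(nan)] zero [np.float64(nan), np.float64(nan), np.float64(nan), np.float64(nan)]chk.py:3: RuntimeWarning: invalid value encountered in scalar divide
  m=(a>.07)&(a<.33); w=np.clip(v[m].max()-25-v[m],0,None); return round((w*a[m]).sum()/w.sum(),4)
```

```bash
python3 -m crank '[{"x":0,"y":0,"z":0,"spin":-0.02,"fingers":0},{"x":0,"y":0,"z":0,"spin":0,"fingers":0},{"x":0,"y":0,"z":0,"spin":0,"fingers":0},{"x":0,"y":0,"z":0,"spin":0,"fingers":0}]'
python3 chk.py 2>/dev/null | head -2
python3 -m crank '[{"x":0,"y":0,"z":0,"spin":0,"fingers":0.6},{"x":0,"y":0,"z":0,"spin":0,"fingers":0.6},{"x":0,"y":0,"z":0,"spin":0,"fingers":0.6},{"x":0,"y":0,"z":0,"spin":0,"fingers":0.6}]'
python3 -m crank '[{"x":0,"y":0,"z":-0.03,"spin":0,"fingers":1},{"x":0,"y":0,"z":-0.045,"spin":0,"fingers":1},{"x":0,"y":0,"z":-0.05,"spin":0,"fingers":1},{"x":0,"y":0,"z":-0.05,"spin":0,"fingers":1}]' | tail -5
python3 -m crank '[{"x":-0.018,"y":-0.045,"z":0,"spin":0,"fingers":1},{"x":-0.018,"y":-0.045,"z":0,"spin":0,"fingers":1},{"x":-0.018,"y":-0.045,"z":0,"spin":0,"fingers":1},{"x":-0.018,"y":-0.045,"z":0,"spin":0,"fingers":1},{"x":-0.018,"y":-0.045,"z":0,"spin":0,"fingers":1}]' | sed -n 2,3p
python3 -c "
from ang import *
from chk import *"
python3 goal.py .503 .182 .12 -0.2
```

```text
time: 7.65
eef_pos: [0.5696, -0.2033, 0.0324]
tool_rot: [-3.123, 0.315, -0.005]
ft_force: [1.1, 4.7, 1.3]
gripper_width: 0.13
grip_force: 29.0
side ptr [np.float64(0.1464), np.float64(0.1653), np.float64(0.174), np.float64(0.1878)] zero [np.float64(0.1837), np.float64(0.1788), np.float64(0.1787), np.float64(0.15)]
side ptr [np.float64(0.1599), np.float64(0.178), np.float64(0.1854), np.float64(0.1973)] zero [np.float64(0.1851), np.float64(0.1796), np.float64(0.1649), np.float64(0.118)]
time: 8.15
eef_pos: [0.5681, -0.2052, 0.0318]
tool_rot: [3.125, -0.317, 0.0]
ft_force: [-0.8, -0.4, -0.0]
gripper_width: 0.599
grip_force: 0.0
eef_pos: [0.5677, -0.2052, 0.2087]
tool_rot: [3.125, -0.317, -0.0]
ft_force: [1.2, 0.4, 1.2]
gripper_width: 0.995
grip_force: 0.0
eef_pos: [0.5244, 0.035, 0.207]
tool_rot: [-3.125, 0.317, -0.001]
side ptr [np.float64(0.1604), np.float64(0.1645), np.float64(0.1729), np.float64(0.1859)] zero [np.float64(0.1873), np.float64(0.1869), np.float64(0.1968), np.float64(0.1826)]
side ptr [np.float64(0.1698), np.float64(0.1753), np.float64(0.1845), np.float64(0.1949)] zero [np.float64(0.1921), np.float64(0.1953), np.float64(0.19), np.float64(0.1772)]
top ptr [np.float64(0.2156), np.float64(0.1947), np.float64(0.1939), np.float64(0.197)] zero [np.float64(0.1813), np.float64(0.1849), np.float64(0.2026), np.float64(0.2035)]
top ptr [np.float64(0.212), np.float64(0.2006), np.float64(0.2052), np.float64(0.199)] zero [np.float64(0.1873), np.float64(0.1963), np.float64(0.202), np.float64(0.2013)]
t 9.15 pos [0.5243 0.0381 0.2069] yaw -0.196 tilt [ 5.0e-04  1.2e-03 -1.0e+00] q6 0.92
shift(tool) [-0.049  -0.1369  0.0871] spin 0.004
```

Both cameras put the pointer on the zero mark to within about 0.01 rad. Now over the cap.

```bash
python3 -m crank '[{"x":-0.0165,"y":-0.0455,"z":0,"spin":0,"fingers":1},{"x":-0.0165,"y":-0.0455,"z":0,"spin":0,"fingers":1},{"x":-0.016,"y":-0.046,"z":0,"spin":0,"fingers":1},{"x":0,"y":0,"z":0.05,"spin":0,"fingers":1},{"x":0,"y":0,"z":0.03,"spin":0,"fingers":1}]' | sed -n 2,3p
python3 -m crank '[{"x":0,"y":0,"z":0,"spin":0,"fingers":1},{"x":0,"y":0,"z":0,"spin":0,"fingers":1}]' 
python3 goal.py .503 .182 .05 -0.2
python3 -c "
from h import *
im=r.get_image('side'); s=r.get_state(); T=s['eef_pos']; Rm=R.from_rotvec(s['tool_rot']).as_matrix(); y=Rm[:,1]
o=proj(im,[[.503,.182,.1]])[0].astype(int)
c=im['color'][o[1]-60:o[1]+30,o[0]-60:o[0]+60]; v=255*(cv2.resize(c,None,fx=6,fy=6,interpolation=cv2.INTER_CUBIC)/255.)**.5
cv2.imwrite('pics/c1.png',v[:,:,::-1].astype(np.uint8))
up=np.array([0,0,.013])
print(np.round((proj(im,[T+up+y*.0425,T+up-y*.0425,T+y*.057,T-y*.057,T,[.503,.182,.1],T+[0,0,.073]])-(o-60))*6))"
```

```text
eef_pos: [0.5035, 0.1786, 0.124]
tool_rot: [3.126, -0.313, -0.003]
time: 9.85
eef_pos: [0.5051, 0.1769, 0.1279]
tool_rot: [3.125, -0.317, 0.002]
ft_force: [-0.2, -0.0, 1.6]
gripper_width: 0.999
grip_force: 0.0
t 9.85 pos [0.5051 0.1769 0.1279] yaw -0.2023 tilt [ 0.001 -0.001 -1.   ] q6 0.655
shift(tool) [-0.0032 -0.0046  0.0779] spin -0.0023
[[418. 341.]
 [317. 224.]
 [439. 388.]
 [303. 230.]
 [369. 307.]
 [362. 361.]
 [354. 158.]]
```

View pics/c1.png

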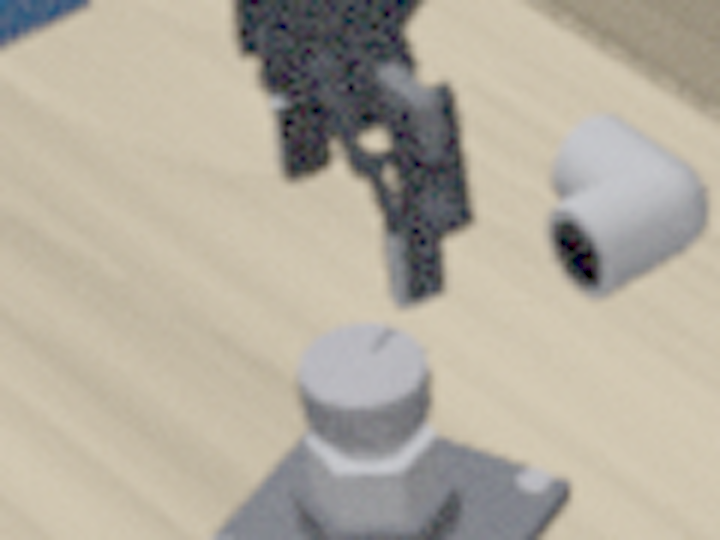

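The fingertips at (420,295) and (305,175) straddle the cap axis but look about 22 mm higher than the reported pose predicts, which matches what happened at the knob. I'll descend to a reported z of about 0.041, which puts the real pads at cap mid-height.

```bash
python3 -m crank '[{"x":-0.003,"y":-0.0045,"z":0.02,"spin":0,"fingers":1},{"x":0,"y":0,"z":0.025,"spin":0,"fingers":1},{"x":0,"y":0,"z":0.02,"spin":0,"fingers":1},{"x":0,"y":0,"z":0.02,"spin":0,"fingers":1},{"x":0,"y":0,"z":0,"spin":0,"fingers":1}]' 
python3 -m crank '[{"x":0,"y":0,"z":0,"spin":0,"fingers":0.75},{"x":0,"y":0,"z":0,"spin":0,"fingers":0.75}]' 
python3 goal.py .503 .182 .041 -0.2
python3 -c "
from h import *
im=r.get_image('side'); o=proj(im,[[.503,.182,.1]])[0].astype(int)
c=im['color'][o[1]-45:o[1]+45,o[0]-60:o[0]+60]; v=255*(cv2.resize(c,None,fx=6,fy=6,interpolation=cv2.INTER_CUBIC)/255.)**.5
cv2.imwrite('pics/c2.png',v[:,:,::-1].astype(np.uint8))"
```

```text
time: 10.4
eef_pos: [0.5023, 0.182, 0.0414]
tool_rot: [3.125, -0.318, -0.002]
ft_force: [-0.5, -0.6, -0.7]
gripper_width: 0.999
grip_force: 0.0
time: 10.6
eef_pos: [0.5039, 0.1831, 0.0444]
tool_rot: [-3.124, 0.316, -0.005]
ft_force: [0.2, 0.5, -0.1]
gripper_width: 0.747
grip_force: 0.0
t 10.6 pos [0.5039 0.1831 0.0444] yaw -0.2019 tilt [ 0.0033  0.0016 -1.    ] q6 0.644
shift(tool) [-0.0007  0.0013  0.0034] spin -0.0019
```

View pics/c2.png

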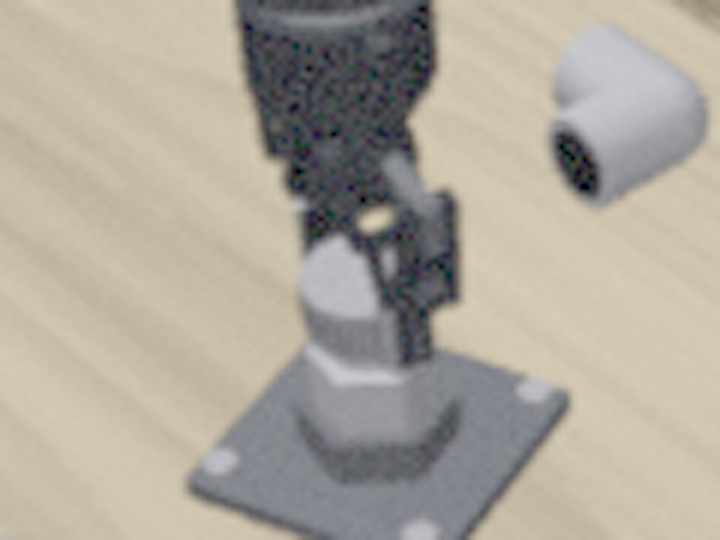

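The finger pads span the cap's height, with the near tip at (415,360) level with the cap's rim. Closing at 90 N.

```bash
python3 -m crank '[{"x":0,"y":0.001,"z":0.001,"spin":0,"fingers":0.4},{"x":0,"y":0,"z":0,"spin":0,"fingers":0.4},{"x":0,"y":0,"z":0,"spin":0,"fingers":0.4},{"x":0,"y":0,"z":0,"spin":0,"fingers":0.4},{"x":0,"y":0,"z":0,"spin":0,"fingers":0.4}]' 90
python3 -m crank '[{"x":0,"y":0,"z":0,"spin":-0.09,"fingers":0.4},{"x":0,"y":0,"z":0,"spin":-0.09,"fingers":0.4},{"x":0,"y":0,"z":0,"spin":-0.09,"fingers":0.4},{"x":0,"y":0,"z":0,"spin":0,"fingers":0.4}]'
python3 goal.py .503 .182 .041 -0.2; python3 -c "
from h import *
print(r.get_state()['torque'])
for c in('side','top'):
    im=r.get_image(c); save(im,'z'+c+'.png')
    for n in('cap_mark','cap_mid'):
        for d in r.landmark_of(n,c)[:2]: print(c,n,d['p'],d['at'],np.round(atz(im,d['at'],.1 if n=='cap_mark' else .087),4))"
```

```text
time: 11.15
eef_pos: [0.5037, 0.1828, 0.0433]
tool_rot: [-3.123, 0.315, -0.006]
ft_force: [-0.4, 2.3, 5.6]
gripper_width: 0.587
grip_force: 92.2
time: 11.55
eef_pos: [0.5037, 0.183, 0.0438]
tool_rot: [-3.137, -0.111, -0.007]
ft_force: [-2.6, 3.5, 9.0]
gripper_width: 0.59
grip_force: 92.3
t 11.55 pos [0.5037 0.183  0.0438] yaw 0.0711 tilt [ 0.0041  0.003  -1.    ] q6 0.917
shift(tool) [-0.0008  0.001   0.0028] spin 0.2711
[ 0.91524879  0.95731596 -0.17155235]
side cap_mark 0.52 [251.4, 193.0] [0.518  0.1888 0.1   ]
side cap_mid 0.72 [247.4, 199.6] [0.5043 0.189  0.087 ]
top cap_mark 0.66 [245.3, 258.8] [0.5219 0.1935 0.1   ]
top cap_mid 0.56 [252.7, 267.3] [0.5027 0.1777 0.087 ]
top cap_mid 0.37 [505.9, 283.8] [ 0.4326 -0.4295  0.087 ]
```

```bash
python3 -m crank '[{"x":0,"y":0,"z":0,"spin":-0.12,"fingers":0.4},{"x":0,"y":0,"z":0,"spin":-0.12,"fingers":0.4},{"x":0,"y":0,"z":0,"spin":-0.12,"fingers":0.4},{"x":0,"y":0,"z":0,"spin":-0.12,"fingers":0.4},{"x":0,"y":0,"z":0,"spin":-0.12,"fingers":0.4}]'
python3 -m crank '[{"x":0,"y":0,"z":0,"spin":-0.12,"fingers":0.4},{"x":0,"y":0,"z":0,"spin":-0.12,"fingers":0.4},{"x":0,"y":0,"z":0,"spin":-0.12,"fingers":0.4},{"x":0,"y":0,"z":0,"spin":-0.12,"fingers":0.4},{"x":0,"y":0,"z":0,"spin":0,"fingers":0.4}]'
python3 goal.py .503 .182 .041 -0.2; python3 -c "
from h import *
print(r.get_state()['torque'])
out=[]
for c in('side','top'):
    im=r.get_image(c); out.append(ortho(im,.503,.182,.1,.05))
    for n in('cap_mark','cap_mid'):
        for d in r.landmark_of(n,c)[:2]: print(c,n,d['p'],d['at'],np.round(atz(im,d['at'],.1 if n=='cap_mark' else .087),4))
v=255*(np.hstack(out)/255.)**.5
cv2.imwrite('pics/c3.png',v[:,:,::-1].astype(np.uint8))"
```

```text
time: 12.35
eef_pos: [0.504, 0.1833, 0.0452]
tool_rot: [-2.964, -1.037, -0.01]
ft_force: [-6.8, 3.7, 15.4]
gripper_width: 0.587
grip_force: 92.8
time: 12.85
eef_pos: [0.504, 0.1833, 0.0456]
tool_rot: [-2.634, -1.712, -0.01]
ft_force: [-7.3, 2.8, 16.6]
gripper_width: 0.586
grip_force: 93.2
t 12.85 pos [0.504  0.1833 0.0456] yaw 1.1524 tilt [ 0.0055  0.0037 -1.    ] q6 1.998
shift(tool) [-0.0017 -0.0004  0.0045] spin 1.3524
[ 0.94472731  2.44999793 -0.15857595]
side cap_mark 0.96 [244.3, 196.0] [0.4986 0.192  0.1   ]
side cap_mid 0.92 [250.7, 200.8] [0.5072 0.18   0.087 ]
side cap_mid 0.43 [253.1, 223.3] [0.4609 0.1149 0.087 ]
top cap_mid 0.4 [250.9, 268.5] [0.4999 0.1821 0.087 ]
```

View pics/c3.png

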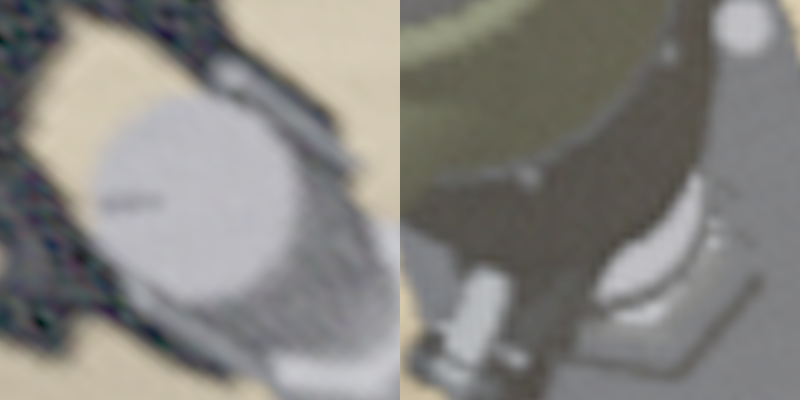

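The cap's mark has gone from about 0.36 to 1.68 rad (c3 left, outer end at (105,207), centre (197,197)). That is roughly 1.3 rad, so the threads are free. Lifting slowly with the force watched.

```bash
for k in 1; do python3 -m crank '[{"x":0,"y":0,"z":-0.003,"spin":0,"fingers":0.4},{"x":0,"y":0,"z":-0.003,"spin":0,"fingers":0.4},{"x":0,"y":0,"z":0,"spin":0,"fingers":0.4}]' ; done
python3 -m crank '[{"x":0,"y":0,"z":-0.003,"spin":0,"fingers":0.4},{"x":0,"y":0,"z":-0.003,"spin":0,"fingers":0.4},{"x":0,"y":0,"z":0,"spin":0,"fingers":0.4},{"x":0,"y":0,"z":0,"spin":0,"fingers":0.4}]'
```

```text
time: 13.45
eef_pos: [0.5031, 0.1828, 0.0478]
tool_rot: [-2.637, -1.706, -0.005]
ft_force: [0.9, 4.6, 2.5]
gripper_width: 0.589
grip_force: 94.5
time: 13.85
eef_pos: [0.5024, 0.1812, 0.053]
tool_rot: [2.637, 1.706, -0.001]
ft_force: [0.7, 1.3, -3.0]
gripper_width: 0.582
grip_force: 96.3
```

```bash
python3 -m crank '[{"x":0,"y":0,"z":-0.006,"spin":0,"fingers":0.4},{"x":0,"y":0,"z":-0.006,"spin":0,"fingers":0.4},{"x":0,"y":0,"z":-0.007,"spin":0,"fingers":0.4},{"x":0,"y":0,"z":-0.007,"spin":0,"fingers":0.4},{"x":0,"y":0,"z":-0.006,"spin":0,"fingers":0.4}]' 
python3 -m crank '[{"x":0,"y":0,"z":0,"spin":0,"fingers":0.4},{"x":0,"y":0,"z":0,"spin":0,"fingers":0.4},{"x":0,"y":0,"z":0,"spin":0,"fingers":0.4}]' 
python3 goal.py .503 .182 .086 1.15
python3 -c "
from h import *
im=r.get_image('side'); o=proj(im,[[.503,.182,.1]])[0].astype(int)
for z,n in((.13,'cap_mid'),(.092,'piece_mouth')):
    for d in r.landmark_of(n,'side')[:2]: print(n,d['p'],d['at'])
print('expect mid .13/.12/.087, mouth .092',proj(im,[[.503,.182,.13],[.503,.182,.12],[.503,.182,.087],[.503,.182,.092]]))
c=im['color'][o[1]-50:o[1]+40,o[0]-60:o[0]+60]; v=255*(cv2.resize(c,None,fx=6,fy=6,interpolation=cv2.INTER_CUBIC)/255.)**.5
cv2.imwrite('pics/c4.png',v[:,:,::-1].astype(np.uint8))"
```

```text
time: 14.35
eef_pos: [0.5025, 0.1816, 0.0859]
tool_rot: [2.638, 1.706, 0.001]
ft_force: [-0.3, 0.7, -0.4]
gripper_width: 0.588
grip_force: 96.4
time: 14.65
eef_pos: [0.5021, 0.1815, 0.0843]
tool_rot: [2.638, 1.706, -0.001]
ft_force: [0.4, 0.6, -1.3]
gripper_width: 0.59
grip_force: 96.4
t 14.65 pos [0.5021 0.1815 0.0843] yaw 1.1482 tilt [-7.e-04 -5.e-04 -1.e+00] q6 1.995
shift(tool) [ 0.0009  0.0006 -0.0017] spin -0.0018
cap_mid 0.71 [246.6, 189.8]
expect mid .13/.12/.087, mouth .092 [[247.32009839 187.49337347]
 [247.6744073  190.74066718]
 [248.81594979 201.20307332]
 [248.64566216 199.64236196]]
```

View pics/c4.png

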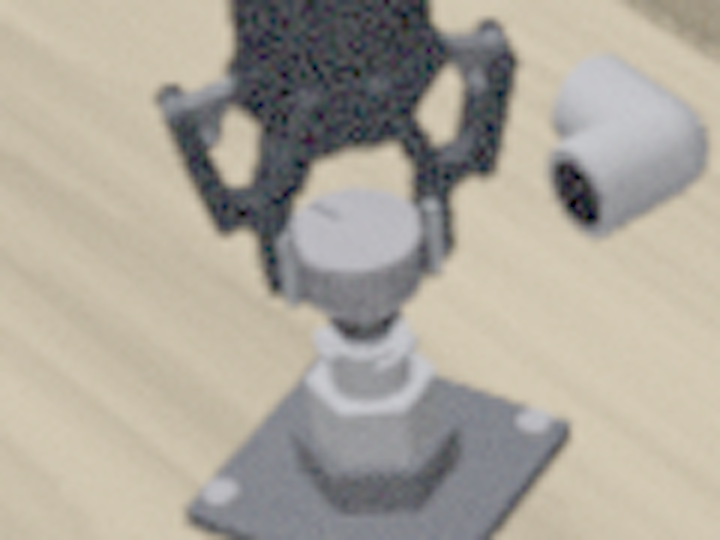

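The cap at (357,230) is level in the gripper, about 23 mm above the mouth, and the piece still sits in its nest as before. I'll raise it 2 mm to the middle of the range and hand in.

```bash
python3 -m crank '[{"x":0,"y":0,"z":-0.002,"spin":0,"fingers":0.4},{"x":0,"y":0,"z":0,"spin":0,"fingers":0.4},{"x":0,"y":0,"z":0,"spin":0,"fingers":0.4}]' && python3 -c "
from cell import r
print(r.finish_job())"
```

```text
time: 15.1
eef_pos: [0.5024, 0.1816, 0.0869]
tool_rot: [2.638, 1.706, 0.0]
ft_force: [1.3, 0.2, -2.0]
gripper_width: 0.593
grip_force: 96.4
the job is handed in; nothing more can be done
None
```

I handed the job in at 15.1 s: the knob pointer is on zero to within about 0.02 rad, and the cap, turned about 1.3 rad, is unscrewed and held level about 2.5 cm above the mouth, with the piece still in its nest.

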